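Set out the grip-training station

TASK

Set out the grip-training station. On the three-lane rubber mat lay the green dumbbell lengthwise along the middle of the lane nearest the robot, lay the steel wrist roller behind it, lengthwise along the middle of the farthest lane, and stand the aluminium collar, hole upwards, at the centre of the lane between the two. Lay the larger white grip ring flat on the centre of the dark weight plate and the smaller white ring flat and centred on top of it, let go of everything, and leave the kettlebell and the bottle standing where they are.

Things in the scene. Friction and masses are not known exactly. Their poses are not given: they have to be found in the camera images.
- dumbbell: Green coated hand dumbbell, about 0.5 kg, lying flat, 146 mm long along its own x axis. Two hexagonal heads, each 40 mm long and 48 mm across flats (55 mm across corners), joined by a round handle 26 mm in diameter and 66 mm long in the clear. Origin at its very centre, on the handle's axis, 24 mm above what it lies on.
- roller: Steel wrist roller handle, about 0.4 kg, lying flat, 160 mm long along its own x axis: a bar 26 mm in diameter with a black square cap (36 x 36 mm, 12 mm long) at each end that keeps it from rolling, and two thin spool flanges 34 mm in diameter at 32 mm either side of the middle; the bar is clear for 60 mm between them. Origin at its very centre, on the bar's axis, 18 mm above what it lies on.
- collar: Aluminium bar collar, a plain metal ring standing hole upwards: outer diameter 54 mm, hole 30 mm, height 30 mm, about 0.12 kg. Origin at the centre of its underside, z up through the hole.
- big_ring: The larger white silicone grip ring, lying flat: outer diameter 64 mm, hole 34 mm, height 22 mm, about 70 g. Rigid. Origin at the centre of its underside, z up through the hole.
- small_ring: The smaller white silicone grip ring, lying flat: outer diameter 46 mm, hole 24 mm, height 18 mm, about 30 g. Rigid. Origin at the centre of its underside, z up through the hole.
- mat: Black rubber mat fixed to the ledge, 210 mm along its x (away from the robot), 180 mm along its y, 6 mm thick, turned up to 15 degrees. Two thin flat pale lines along its y split it into three lanes 70 mm wide and 180 mm long, centre lines at x = -70 mm (nearest the robot), 0 and +70 mm (farthest). Lengthwise in a lane = the mat's y. Origin at the centre of its underside.
- plate: Dark steel weight plate lying flat and fixed to the ledge: a disc 120 mm in diameter, 14 mm thick, with a 25 mm hole in its centre. Origin at the centre of its underside, on the ledge.
- kettlebell: Bystander, to be left alone: small dark kettlebell, 116 mm wide and 158 mm tall, standing loose beyond the left of the work. Origin at the centre of its underside.
- bottle: Bystander, to be left alone: clear bottle 64 mm in diameter and 190 mm tall, standing loose at the far right. Origin at the centre of its underside.

How it is judged:
At the end, for the whole second after the job is handed in: Dumbbell, collar, roller on the mat within 14 mm of near, middle, far lane centre lines, 15 mm of mid-length; long ones within 0.2 rad of lengthwise. Big ring within 12 mm of plate centre, small ring on it within 10 mm; rings and collar level to 0.1 rad, heights to 4 mm, all at rest (x of dumbbell in the frame of mat between -0.084 and -0.056 m and y of dumbbell in the frame of mat between -0.015 and 0.015 m and z of dumbbell in the frame of mat between 0.026 and 0.034 m and x of roller in the frame of mat between 0.056 and 0.084 m and y of roller in the frame of mat between -0.015 and 0.015 m and z of roller in the frame of mat between 0.02 and 0.028 m and x of collar in the frame of mat between -0.014 and 0.014 m and y of collar in the frame of mat between -0.015 and 0.015 m and z of collar in the frame of mat between 0.002 and 0.01 m and angle between the x axis of each of dumbbell, roller and the y axis of mat, either way round below 0.2 rad and angle between each of collar, big_ring, small_ring's own z axis and vertical below 0.1 rad and horizontal distance between big_ring and plate below 0.012 m and horizontal distance between small_ring and big_ring below 0.01 m and z of big_ring in the frame of plate between 0.01 and 0.018 m and z of small_ring in the frame of plate between 0.032 and 0.04 m and linear speed of each of dumbbell, roller, collar, big_ring, small_ring below 0.02 m/s); the robot touches nothing.
It fails at once if the kettlebell is moved by more than 15 mm (distance of kettlebell from where it was at the start of the episode above 0.015 m).
It fails at once if the bottle is moved by more than 15 mm (distance of bottle from where it was at the start of the episode above 0.015 m).
It also fails if it takes over 128 s, if anything falls off the work surface, if the arm or the gripper's body presses on something with over 40 N, if the wrist force passes 120 N, or if a joint passes its speed limit or range.

ROBOT

A 6-joint arm with a two-finger parallel gripper is mounted at the origin on the work surface. World frame = base frame: x ahead of the robot, y to its left, z up, the work surface at z = 0. Lengths are in m, angles in rad, forces in N, time in s.
With the tool pointing down it reaches from about 0.25 to 0.85 m from the base axis. Payload 12.5 kg.
Tool frame: the origin (TCP) lies on the mounting face of the last link; the fingertips stand tip_extent ahead of it and the grasp point (between the pads) lies 167 mm ahead of it (tip_extent is the distance from the TCP to the fingertips, in m); z points along the fingers, y is the line along which they close (so a half turn about z gives the same grasp; the last joint's range is limited). The gripper opens to 93 mm and grips with 3 to 60 N. Pads are 15 mm wide; open, the fingers measure 128 mm over their backs; the gripper's body (75 mm by 188 mm) begins 65 mm behind the grasp point.
Start: joints at [1.131, 0.351, 1.652, -0, 1.139, -0.085], TCP at [0.191, 0.516, 0.405] pointing down, gripper open.
Joint ranges: [-2.75, 2.75], [-0.79, 2.1], [0.01, 2.65], [-1.57, 4.71], [0.07, 3.14], [-2.87, 2.87]. Speed limits (rad/s): [2.22, 2.22, 2.79, 3.14, 3.14, 3.14].

INTERFACE

Orientations are given as [roll, pitch, yaw] about the fixed x, y, z axes, in that order (R = Rz(yaw) Ry(pitch) Rx(roll)).
In Python, from plant import get_state, grab_frame, sign_off, boxes_of, mark_of, tip_extent gives the robot as it stands. The module is installed in compiled form; this text tells all that it offers.
- The arm moves only by the tool move_arm, never from a script. Its argument "series" is a list of rows, each a list of 5 numbers: the shift along the tool's x, y, z scaled (see below), then the turn about the tool's z scaled (see below), then the opening, from -1 (shut) to 1 (fully open). A call has 1 to 20 rows; each row shifts and turns the commanded pose from where the row before left it, along the tool's axes as they then stand; what a row does not reach is not made up. The controller multiplies each number of a shift by 50 cm and each number of a turn by pi rad. A row lasts 1/12 s, in which the tool goes at most 41.7 mm and 7.16 degrees, less where a joint would pass 70% of its speed; a pose out of reach is approached as far as the arm can. A call with a number of a shift or a turn outside -1 to 1 is refused whole. A call with a gripper value outside its range is refused whole. The fingers move at their own pace and stop on an object; the grip force is fixed at half the most. Time passes only in rows, so rows that do not move let the fingers close. It gives the time, the measured TCP pose, the force, the opening and the grip force at its end, in the units of the state.
- get_state(): the state, without advancing time (a new reading comes with each control period).
- grab_frame(name): name is "scene" or "top"; returns a dict with "color" (384x512x3 uint8, blue, green, red), "intrinsics" (3x3 intrinsics, pixels), "position" and "attitude" of the camera in the world. Camera axes: x right, y down, z forward; pixel columns grow to the right and rows downward; lengths in m; the calibration is good to about 2 mm. A picture is of the moment at which its call begins. There is no depth.
- sign_off(): hands the job in; it is judged then, once.
Trained networks look in a picture, given as the dict that the camera call returned (one of the last four; its "shot" number tells which), for a name from the list of things; names that differ only in an ending like _2 or _b are one class to them, and where a whole thing is asked for, a point or a joint stands for the part that bears it (a point fixed in the world has none). Each returns a list of dicts, best first, with "confidence" (0 to 1); they miss things now and then, are a little off and sometimes report something else, mostly with a low value. They report only what shows in the picture. A call takes as long as a camera call.
- boxes_of(picture, name): "bbox" ([left, top, width, height] in pixels, round what is visible of it).
- mark_of(picture, name): "centre" ([column, row] in pixels: a listed point, or the origin of a listed thing).
The state is a dict: "time_s": time; "q": joint angles; "qvel": joint speeds; "tau": joint torques, N m; "eef_pos": TCP position; "tool_rot": TCP orientation; "contact_force": force on the tool from outside, world axes, zero at the start; "moment": the same for the moment, N m; "finger_gap": finger opening in m; "grasp_force": force on a finger pad.
Only numpy, scipy, OpenCV 4.12 (cv2) and the standard library are available. Lean on these libraries where they do the work, as an engineer would, in place of code of your own. Each camera call takes 0.05 s, during which the arm holds its last target. There are 200 camera calls.

## Working session

There is one attempt and no reset: what is moved stays moved. The work goes in short steps, Python scripts to look and compute and a tool call to move; the robot and the scene stay as the last step left them, time stands still between calls to the robot, and variables do not carry over. Pictures are saved under pics/ and viewed, at most 14 in all, crops included, and the job is handed in when it is done.

Besides the shell and the picture viewer there is one more tool, called after "Emit:" as a command line: name --pt "numbers of a row" for each row, then --argument value for the rest. move_arm: Moves the arm, as the interface text tells. Shifts and turns lie within -1 to 1; 1 stands for 50 cm of shift or pi rad of turn. Its arguments: {"type":"object","properties":{"series":{"type":"array","items":{"type":"array","items":{"type":"number"}}}},"required":["series"]}

```bash
mkdir -p pics; cat > h.py <<'E'
import numpy as np, cv2
from plant import *
from scipy.spatial.transform import Rotation as R
def cam(p):
    a=np.array(p["attitude"],float)
    Rm=a if a.shape==(3,3) else (R.from_euler('xyz',a).as_matrix() if a.size==3 else None)
    return np.array(p["intrinsics"]),np.array(p["position"]),Rm
def ray(p,px):
    K,c,Rm=cam(p); d=Rm@np.linalg.solve(K,[px[0],px[1],1.]); return c,d/np.linalg.norm(d)
def onz(p,px,z):
    c,d=ray(p,px); return c+d*(z-c[2])/d[2]
def proj(p,X):
    K,c,Rm=cam(p); v=K@(Rm.T@(np.array(X)-c)); return v[:2]/v[2]
def tri(obs):
    A=np.zeros((3,3));b=np.zeros(3)
    for p,px in obs:
        c,d=ray(p,px);M=np.eye(3)-np.outer(d,d);A+=M;b+=M@c
    X=np.linalg.solve(A,b)
    return X,max(np.linalg.norm(proj(p,X)-px) for p,px in obs)
E
python3 - <<'E'
from h import *
s=get_state();print({k:np.round(v,3) for k,v in s.items()},tip_extent if not callable(tip_extent) else tip_extent())
S=grab_frame("scene");T=grab_frame("top")
for n,p in(("scene",S),("top",T)):
    cv2.imwrite(f"pics/{n}0.png",p["color"]);print(n,p["position"],p["attitude"],p["intrinsics"])
for n in "dumbbell roller collar big_ring small_ring mat plate kettlebell bottle".split():
    m={k:mark_of(p,n) for k,p in(("s",S),("t",T))}
    for k in m: print(n,k,[(np.round(o["centre"],1).tolist(),round(o["confidence"],2)) for o in m[k][:3]],[(np.round(o["bbox"]).tolist(),round(o["confidence"],2)) for o in boxes_of(S if k=="s" else T,n)[:2]])
    if m["s"] and m["t"]: print("   ",np.round(tri([(S,m["s"][0]["centre"]),(T,m["t"][0]["centre"])])[0],4),round(tri([(S,m["s"][0]["centre"]),(T,m["t"][0]["centre"])])[1],2))
E
```

```text
{'time_s': np.float64(0.0), 'q': array([ 1.131,  0.351,  1.652,  0.   ,  1.139, -0.085]), 'qvel': array([ 0.001, -0.   , -0.002, -0.001,  0.   , -0.001]), 'tau': array([ 1.0000e-03, -4.9733e+01, -2.8525e+01,  7.0000e-02,  2.6000e-02,
       -0.0000e+00]), 'eef_pos': array([0.191, 0.516, 0.404]), 'tool_rot': array([-3.14 , -0.   ,  2.787]), 'contact_force': array([ 0.751,  0.238, -0.697]), 'moment': array([ 0.034, -0.003,  0.027]), 'grasp_force': np.float64(0.0), 'finger_gap': np.float64(0.093)} 0.1861
scene [1.23566176 0.7264209  0.82198506] [-2.27157611  0.02363127  2.2923972 ] [[410.18026841   0.         255.93105121]
 [  0.         410.18026841 193.69191802]
 [  0.           0.           1.        ]]
top [0.29268468 0.1116803  1.25698854] [-2.92779636  0.00409136 -1.61350574] [[366.33276197   0.         254.21985138]
 [  0.         366.33276197 191.8797384 ]
 [  0.           0.           1.        ]]
dumbbell s [([159.8, 139.6], 0.62)] [([139.0, 124.0, 40.0, 28.0], 0.89)]
dumbbell t [([398.0, 196.9], 0.94)] [([385.0, 174.0, 23.0, 42.0], 0.95)]
    [ 0.524  -0.3913  0.0148] 0.43
ro
[... 747 characters left out ...]
0, 51.0], 0.53)]
    [ 0.6346 -0.2213  0.0037] 0.65
mat s [([221.1, 191.8], 0.93)] [([177.0, 169.0, 93.0, 54.0], 0.86)]
mat t [([292.0, 191.0], 0.65)] []
    [ 0.5678 -0.0314 -0.0134] 0.95
plate s [([274.6, 240.1], 0.89)] [([252.0, 223.0, 47.0, 37.0], 0.77)]
plate t [] [([196.0, 160.0, 36.0, 33.0], 0.81)]
kettlebell s [([442.5, 260.3], 0.89)] [([425.0, 206.0, 59.0, 64.0], 0.82)]
kettlebell t [([107.9, 244.2], 0.56)] [([72.0, 226.0, 48.0, 35.0], 0.78)]
    [ 0.4054  0.6125 -0.0035] 0.23
bottle s [([124.5, 160.4], 0.64)] [([107.0, 110.0, 22.0, 58.0], 0.7)]
bottle t [([394.6, 159.5], 0.73)] [([73.0, 227.0, 48.0, 33.0], 0.73), ([388.0, 135.0, 33.0, 26.0], 0.64)]
    [ 0.6679 -0.4082 -0.0078] 1.4
```

```bash
python3 - <<'E'
import cv2
a=cv2.imread("pics/top0.png");cv2.imwrite("pics/top0b.png",cv2.resize(a[125:275,60:450],None,fx=2.05,fy=2.05*1.0,interpolation=cv2.INTER_CUBIC))
a=cv2.imread("pics/scene0.png");cv2.imwrite("pics/scene0b.png",cv2.resize(a[100:290,100:500],None,fx=2,fy=2,interpolation=cv2.INTER_CUBIC))
E
```

```text
(no output)
```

View pics/top0b.png

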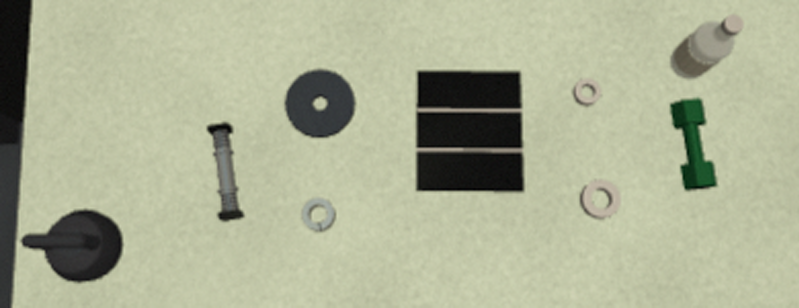

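View pics/scene0b.png

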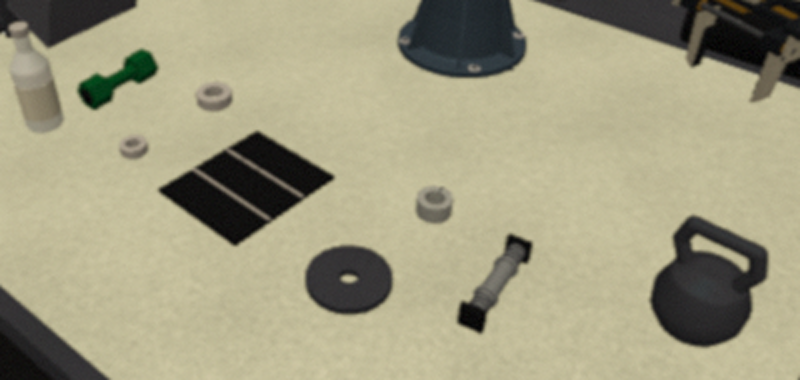

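```bash
cat > fit.py <<'E'
from h import *
from scipy.optimize import minimize
U=8
def cyl(d,h,n=32):
    t=np.arange(n)*2*np.pi/n; c=np.c_[np.cos(t),np.sin(t)]*d/2
    return np.vstack([np.c_[c,0*t],np.c_[c,0*t+h]])
def bx(x,y,z0,z1): return np.array([[i*x/2,j*y/2,k] for i in(-1,1) for j in(-1,1) for k in(z0,z1)])
t=np.radians(30+60*np.arange(6)); hx=np.c_[np.cos(t),np.sin(t)]*.0554/2
MODEL=dict(dumbbell=np.array([[s*.073,a,b] for s in(-1,1) for a,b in hx]),roller=bx(.16,.036,-.018,.018),collar=cyl(.054,.03),
 big_ring=cyl(.064,.022),small_ring=cyl(.046,.018),mat=bx(.21,.18,0,.006),plate=cyl(.12,.014))
def hexfix():  # flats down: z extent 48, corners sideways
    return np.array([[s*.073,a*1,b] for s in(-1,1) for a,b in zip(np.cos(np.radians(60*np.arange(6)))*.0277,np.sin(np.radians(60*np.arange(6)))*.0277)])
MODEL["dumbbell"]=hexfix()
def mask(p,c,r,thr=None):
    im=p["color"];x0,y0=int(c[0]-r),int(c[1]-r)
    cr=cv2.cvtColor(im[y0:y0+2*r,x0:x0+2*r].astype(np.float32)/255,cv2.COLOR_BGR2LAB)
    bg=np.median(np.r_[cr[0],cr[-1],cr[:,0],cr[:,-1]],axis=0)
    d=cv2.resize(np.linalg.norm(cr-bg,axis=2),None,fx=U,fy=U,interpolation=cv2.INTER_LINEAR)
    d=cv2.GaussianBlur(d,(0,0),U*.4)
    m=(d>(thr or .45*np.percentile(d,97))).astype(np.uint8)
    n,l,st,ce=cv2.connectedComponentsWithStats(m)
    k=1+np.argmax(st[1:,4]-3*0); 
    h=cv2.convexHull(cv2.findContours((l==k).astype(np.uint8),0,2)[0][0]) if False else cv2.convexHull(max(cv2.findContours((l==k).astype(np.uint8),cv2.RETR_EXTERNAL,2)[0],key=cv2.contourArea))
    M=np.zeros_like(m);cv2.fillConvexPoly(M,h,1);return M,(x0,y0)
def hullmask(p,X,o,sh):
    px=np.array([proj(p,x) for x in X]); q=((px-o+.5)*U-.5)
    M=np.zeros(sh,np.uint8);cv2.fillConvexPoly(M,cv2.convexHull(np.round(q*16).astype(np.int32)),1,shift=4);return M
def fit(n,views,x0,free_z=True,zfix=0):
    # views: (pic, centre px, radius)
    ms=[(p,)+mask(p,c,r) for p,c,r in views]
    def pts(v):
        z=v[2] if free_z else zfix; c,s=np.cos(v[3]),np.sin(v[3]);P=MODEL[n]
        return np.c_[v[0]+c*P[:,0]-s*P[:,1],v[1]+s*P[:,0]+c*P[:,1],z+P[:,2]]
    def cost(v):
        J=0
        for p,M,o in ms:
            H=hullmask(p,pts(v),o,M.shape); J+=1-(H&M).sum()/(H|M).sum()
        return J/len(ms)
    x0=np.array(x0,float);best=None
    sim=np.vstack([x0]+[x0+d for d in np.diag([.01,.01,.01,.15])])
    for _ in range(2):
        r=minimize(cost,sim[0],method="Nelder-Mead",options=dict(initial_simplex=sim,xatol=1e-5,fatol=1e-5,maxiter=300))
        sim=np.vstack([r.x]+[r.x+d for d in np.diag([-.005,.005,-.005,.1])])
    return r.x,r.fun
E
cat > run.py <<'E'
from fit import *
S=grab_frame("scene");T=grab_frame("top")
G=dict(dumbbell=(.524,-.391,.024,1.7,30,26),roller=(.520,.4015,.018,1.7,32,30),collar=(.437,.242,0,0,20,20),big_ring=(.436,-.234,0,0,20,20),
small_ring=(.634,-.221,0,0,17,17),mat=(.568,-.031,0,0,56,40),plate=(.612,.169,0,0,36,32))
for n,g in G.items():
    v=[(S,proj(S,g[:3]),g[4]),(T,proj(T,g[:3]),g[5])]
    x,f=fit(n,v,g[:4])
    print(n,np.round(x,4),round(f,3))
    if f>.1:
        for i,u in enumerate(v):print("  view",i,round(fit(n,[u],g[:4],False,g[2])[1],3))
E
python3 run.py
```

```text
dumbbell [ 0.5288 -0.3864  0.0231  3.1853] 0.039
roller [0.5172 0.3979 0.0176 3.2728] 0.062
collar [ 0.4382  0.2433 -0.0061  0.0502] 0.105
  view 0 0.158
  view 1 0.023
big_ring [ 0.4447 -0.2254 -0.0084 -0.0248] 0.143
  view 0 0.203
  view 1 0.069
small_ring [ 0.6306 -0.2219 -0.006   0.4973] 0.159
  view 0 0.18
  view 1 0.09
mat [ 0.5734 -0.0197 -0.0046 -0.0539] 0.181
  view 0 0.016
  view 1 0.335
plate [ 0.6317  0.2388 -0.0025 -1.0837] 0.042
```

```bash
cat > run2.py <<'E'
from fit import *
S=grab_frame("scene");T=grab_frame("top")
G=dict(dumbbell=(.5288,-.3864,.024,.044,30,26),roller=(.5172,.398,.018,.13,32,30),collar=(.437,.242,0,0,20,16),big_ring=(.440,-.230,0,0,20,16),
small_ring=(.634,-.221,0,0,17,14),mat=(.5734,-.02,0,-.054,56,40),plate=(.6317,.2388,0,0,36,26))
out=[]
for n,g in G.items():
    v=[(S,proj(S,g[:3]),g[4]),(T,proj(T,g[:3]),g[5])]
    if n=="mat":
        import fit as F
        o=F.mask
        F.mask=lambda p,c,r:o(p,c,r,12)
    for i,u in enumerate(v):
        x,f=fit(n,[u],g[:4],False,g[2]);print(n,"ST"[i],np.round(x,4),round(f,3))
        M,_=(__import__("fit").mask)(*u); m=cv2.resize(M*255,(160,160)); im=u[0]["color"][_[1]:_[1]+2*u[2],_[0]:_[0]+2*u[2]]
        im=cv2.resize(im,(160,160));k=cv2.findContours(m,cv2.RETR_EXTERNAL,2)[0];cv2.drawContours(im,k,-1,(0,0,255),1);out.append(im)
    if n=="mat":F.mask=o
    print("  marks",[np.round(onz(p,mark_of(p,n)[0]["centre"],g[2])[:2],4).tolist() for p in(S,T) if mark_of(p,n)])
out+= [out[0]*0]
cv2.imwrite("pics/fits.png",np.vstack([np.hstack(out[i*5:i*5+5]) for i in range(3)]))
E
python3 run2.py
```

```text
dumbbell S [ 0.5314 -0.386   0.0317  0.0693] 0.037
dumbbell T [ 0.5274 -0.3859  0.0316  0.0439] 0.01
  marks [[0.5334, -0.3826], [0.5259, -0.3763]]
roller S [0.5195 0.3966 0.0178 0.1492] 0.075
roller T [0.5166 0.3981 0.0197 0.1268] 0.021
  marks [[0.5171, 0.3988], [0.5139, 0.3978]]
collar S [ 0.4421  0.2432  0.0063 -0.1038] 0.156
collar T [0.4372 0.243  0.0041 0.0728] 0.022
  marks [[0.4514, 0.2497], [0.4289, 0.2522]]
big_ring S [ 0.4477 -0.2254  0.0056 -0.1753] 0.208
big_ring T [ 0.4388 -0.2102  0.0082 -0.1494] 0.584
  marks [[0.4342, -0.2254], [0.4333, -0.2278]]
small_ring S [ 0.6339 -0.2214 -0.0059  0.1695] 0.179
small_ring T [ 0.628  -0.2188  0.0075  0.1153] 0.176
  marks [[0.6303, -0.2289], [0.6384, -0.2294]]
mat S [ 0.5789 -0.0142  0.0006 -0.0574] 0.047
mat T [ 0.5723 -0.0161  0.0038 -0.0476] 0.048
  marks [[0.5914, -0.0179], [0.5651, -0.0277]]
plate S [0.6339 0.237  0.0053 0.0188] 0.041
plate T [ 0.6301  0.2385  0.0053 -0.0487] 0.019
  marks [[0.6374, 0.2351], [0.6261, 0.246]]
```

View pics/fits.png

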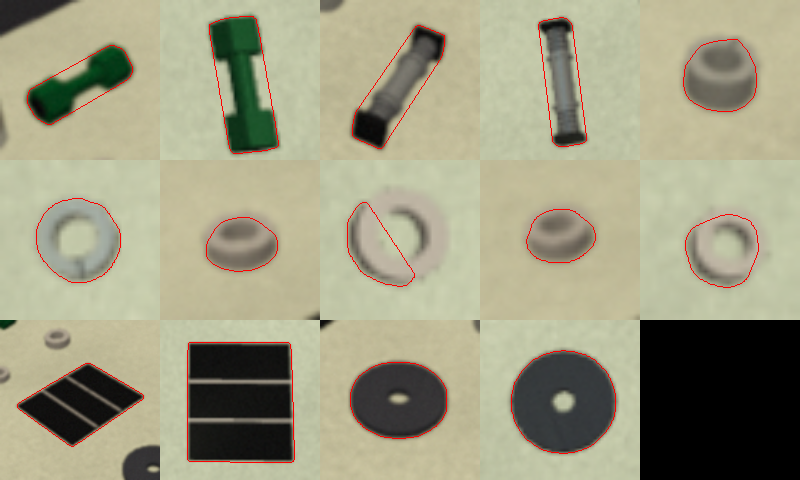

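```bash
cat > go.py <<'E'
import sys
from h import *
# usage: go.py x y zgrasp yaw(mod pi, nearest unless 5th arg)
def plan(x,y,zg,yaw,exact=False):
    s=get_state();p=np.array(s["eef_pos"]);r=s["tool_rot"];y0=r[2]
    d=yaw-y0
    if not exact: d-=np.pi*round(d/np.pi)
    Rn=R.from_euler('xyz',[np.pi,0,y0+d]).as_matrix()
    sh=Rn.T@(np.array([x,y,zg+.167])-p)
    print("t",round(s["time_s"],2),"pos",np.round(p,4),"rpy",np.round(r,3),"q6",np.round(s["q"][5],2),"gap",round(float(s["finger_gap"]),4),"F",np.round(s["contact_force"],1))
    print("turn",round(-d/np.pi,4),"rows",round(abs(d)/np.pi/.0395,1),"then shift",np.round(sh/.5,4),"mm",np.round(sh*1000,1),"xy rows",round(float(np.hypot(*sh[:2]))/.0415,1))
if __name__=="__main__":
    a=[float(v) for v in sys.argv[1:5]];plan(*a,len(sys.argv)>5)
E
python3 go.py .518 .3975 .022 .138
python3 - <<'E'
from fit import *
S=grab_frame("scene");T=grab_frame("top")
import fit as F
o=F.mask
for thr in(4,6,8):
    F.mask=lambda p,c,r:o(p,c,r,thr)
    for n,g in dict(big_ring=(.440,-.230,0,0,20,16),small_ring=(.634,-.221,0,0,17,14)).items():
        print(thr,n,[(np.round(x[:2],4).tolist(),round(f,3)) for x,f in (fit(n,[(p,proj(p,g[:3]),r)],g[:4],False,0) for p,r in((S,g[4]),(T,g[5])))])
E
```

```text
t 3.5 pos [0.191  0.5158 0.4047] rpy [ 3.142 -0.     2.787] q6 -0.08 gap 0.0933 F [ 0.2  0.4 -0.5]
turn -0.1569 rows 4.0 then shift [-0.6152 -0.3242  0.4315] mm [-307.6 -162.1  215.7] xy rows 8.4
4 big_ring [([0.4505, -0.2217], np.float64(0.078)), ([0.4429, -0.2238], np.float64(0.104))]
4 small_ring [([0.6367, -0.2191], np.float64(0.145)), ([0.6282, -0.2204], np.float64(0.126))]
6 big_ring [([0.4502, -0.2227], np.float64(0.04)), ([0.4436, -0.2229], np.float64(0.045))]
6 small_ring [([0.6354, -0.2197], np.float64(0.066)), ([0.6286, -0.2195], np.float64(0.045))]
8 big_ring [([0.4504, -0.2225], np.float64(0.074)), ([0.4432, -0.2222], np.float64(0.032))]
8 small_ring [([0.6354, -0.2194], np.float64(0.063)), ([0.6282, -0.2188], np.float64(0.058))]
```

Emit:
move_arm --pt "0 0 0 -0.0392 1" --pt "0 0 0 -0.0392 1" --pt "0 0 0 -0.0392 1" --pt "0 0 0 -0.0392 1" --pt "-0.0684 -0.036 0 0 1" --pt "-0.0684 -0.036 0 0 1" --pt "-0.0684 -0.036 0 0 1" --pt "-0.0684 -0.036 0 0 1" --pt "-0.0684 -0.036 0 0 1" --pt "-0.0684 -0.036 0 0 1" --pt "-0.0684 -0.036 0 0 1" --pt "-0.0684 -0.036 0 0 1" --pt "-0.0684 -0.036 0 0 1" --pt "0 0 0.075 0 1" --pt "0 0 0.075 0 1" --pt "0 0 0.075 0 1" --pt "0 0 0.05 0 1" --pt "0 0 0 0 1"

```text
time_s: 5.1
eef_pos: [0.5171, 0.3966, 0.2616]
tool_rot: [-3.138, -0.008, -3.004]
contact_force: [0.0, 0.1, 0.1]
finger_gap: 0.0927
grasp_force: 0.0
```

```bash
python3 go.py .518 .3975 .022 .138; python3 - <<'E'
from h import *
T=grab_frame("top");S=grab_frame("scene")
a=cv2.resize(T["color"][150:270,100:260],(533,400));b=cv2.resize(S["color"][150:300,260:460],(533,400))[:, :267]
cv2.imwrite("pics/a1.png",np.hstack([a,cv2.resize(S["color"][190:290,320:387],(267,400))]))
E
```

```text
t 5.1 pos [0.5171 0.3966 0.2616] rpy [-3.138 -0.008 -3.004] q6 -1.13 gap 0.0927 F [0.  0.1 0.1]
turn -0.0001 rows 0.0 then shift [-0.0021  0.0015  0.1452] mm [-1.   0.7 72.6] xy rows 0.0
```

View pics/a1.png

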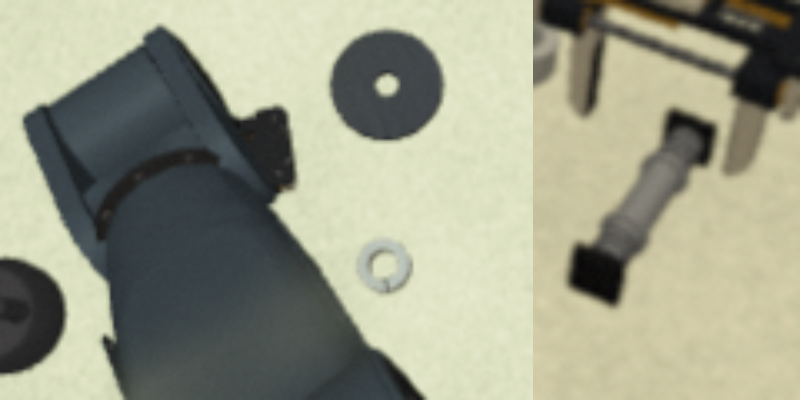

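The fingers straddle the roller in the scene crop (bar around 640,190 in the crop); descending.

Emit:
move_arm --pt "0 0 0.05 0 1" --pt "0 0 0.05 0 1" --pt "0 0 0.025 0 1" --pt "0 0 0.02 0 1" --pt "0 0 0 0 1" --pt "0 0 0 0 -1" --pt "0 0 0 0 -1" --pt "0 0 0 0 -1" --pt "0 0 0 0 -1" --pt "0 0 0 0 -1" --pt "0 0 0 0 -1" --pt "0 0 0 0 -1" --pt "0 0 0 0 -1"

```text
time_s: 6.28
eef_pos: [0.5182, 0.3976, 0.1948]
tool_rot: [3.142, 0.0, -3.004]
contact_force: [0.5, -0.2, -0.4]
finger_gap: 0.0441
grasp_force: 0.0
```

```bash
python3 go.py .518 .3975 .022 .138
```

```text
t 6.28 pos [0.5182 0.3976 0.1948] rpy [ 3.142  0.    -3.004] q6 -1.13 gap 0.0441 F [ 0.5 -0.2 -0.4]
turn -0.0001 rows 0.0 then shift [ 0.0004 -0.0001  0.0116] mm [ 0.2 -0.   5.8] xy rows 0.0
```

Emit:
move_arm --pt "0 0 0.0115 0 -1" --pt "0 0 0 0 -1" --pt "0 0 0 0 -1" --pt "0 0 0 0 -1" --pt "0 0 0 0 -1" --pt "0 0 0 0 -1" --pt "0 0 -0.03 0 -1" --pt "0 0 -0.06 0 -1" --pt "0 0 -0.07 0 -1" --pt "0 0 -0.04 0 -1" --pt "0 0 0 0 -1" --pt "0 0 0 0 -1" --pt "0 0 0 0 -1"

```text
time_s: 7.37
eef_pos: [0.5177, 0.3973, 0.2877]
tool_rot: [-3.141, -0.002, -3.004]
contact_force: [-0.3, 0.8, -5.6]
finger_gap: 0.0255
grasp_force: 30.0
```

```bash
python3 - <<'E'
import numpy as np
m=np.array([.5755,-.015]);y=-.053
r=lambda v:np.round(m+np.array([np.cos(y)*v,np.sin(y)*v]),4)
print(r(-.07),r(0),r(.07),y+np.pi/2)
E
python3 go.py .645 -.019 .03 1.518
```

```text
[ 0.5056 -0.0113] [ 0.5755 -0.015 ] [ 0.6454 -0.0187] 1.5177963267948966
t 7.37 pos [0.5177 0.3973 0.2877] rpy [-3.141e+00 -2.000e-03 -3.004e+00] q6 -1.13 gap 0.0255 F [-0.3  0.8 -5.6]
turn -0.4393 rows 11.1 then shift [ 0.8179 -0.2981  0.1813] mm [ 409.  -149.1   90.7] xy rows 10.5
```

```bash
python3 go.py .6454 -.0187 .03 -4.765 e
```

```text
t 7.37 pos [0.5177 0.3973 0.2877] rpy [-3.141e+00 -2.000e-03 -3.004e+00] q6 -1.13 gap 0.0255 F [-0.3  0.8 -5.6]
turn 0.5606 rows 14.2 then shift [-0.8173  0.2987  0.1813] mm [-408.7  149.4   90.7] xy rows 10.5
```

Emit:
move_arm --pt "0 0 0 0.0374 -1" --pt "0 0 0 0.0374 -1" --pt "0 0 0 0.0374 -1" --pt "0 0 0 0.0374 -1" --pt "0 0 0 0.0374 -1" --pt "0 0 0 0.0374 -1" --pt "0 0 0 0.0374 -1" --pt "0 0 0 0.0374 -1" --pt "0 0 0 0.0374 -1" --pt "0 0 0 0.0374 -1" --pt "0 0 0 0.0374 -1" --pt "0 0 0 0.0374 -1" --pt "0 0 0 0.0374 -1" --pt "0 0 0 0.0374 -1" --pt "0 0 0 0.0374 -1" --pt "0 0 0 0 -1"

```text
time_s: 8.7
eef_pos: [0.5178, 0.3973, 0.2868]
tool_rot: [-3.139, 0.002, 1.512]
contact_force: [-0.3, -0.4, -4.7]
finger_gap: 0.0253
grasp_force: 30.0
```

Emit:
move_arm --pt "-0.0681 0.0249 0 0 -1" --pt "-0.0681 0.0249 0 0 -1" --pt "-0.0681 0.0249 0 0 -1" --pt "-0.0681 0.0249 0 0 -1" --pt "-0.0681 0.0249 0 0 -1" --pt "-0.0681 0.0249 0 0 -1" --pt "-0.0681 0.0249 0 0 -1" --pt "-0.0681 0.0249 0 0 -1" --pt "-0.0681 0.0249 0 0 -1" --pt "-0.0681 0.0249 0 0 -1" --pt "-0.0681 0.0249 0 0 -1" --pt "-0.0681 0.0249 0 0 -1" --pt "0 0 0 0 -1" --pt "0 0 0 0 -1" --pt "0 0 0 0 -1"

```text
time_s: 9.95
eef_pos: [0.645, -0.0183, 0.2877]
tool_rot: [-3.139, -0.0, 1.519]
contact_force: [-0.7, -0.2, -4.4]
finger_gap: 0.0253
grasp_force: 30.0
```

```bash
python3 go.py .6454 -.0187 .028 1.518; python3 - <<'E'
from h import *
S=grab_frame("scene");T=grab_frame("top")
cv2.imwrite("pics/a2.png",np.hstack([cv2.resize(S["color"][110:240,150:300],(461,400)),cv2.resize(T["color"][150:260,250:340],(327,400))]))
E
```

```text
t 9.95 pos [ 0.645  -0.0183  0.2877] rpy [-3.139 -0.     1.519] q6 -0.05 gap 0.0253 F [-0.7 -0.2 -4.4]
turn 0.0004 rows 0.0 then shift [-0.0008  0.0008  0.1855] mm [-0.4  0.4 92.7] xy rows 0.0
```

View pics/a2.png

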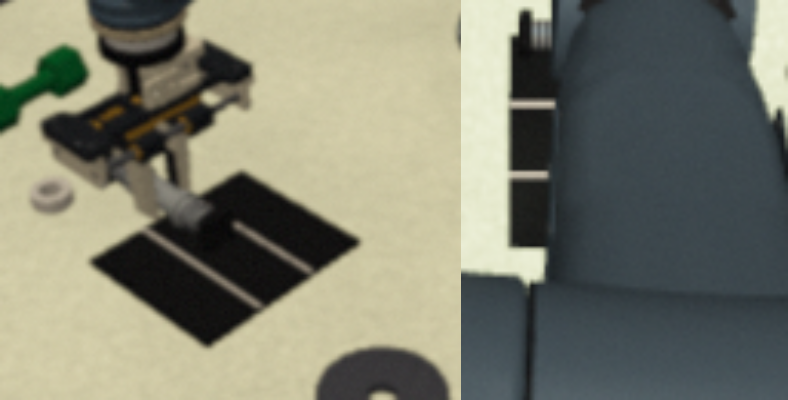

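The roller is held level above the far lane (scene crop ~190,210). Lowering it.

Emit:
move_arm --pt "0 0 0.06 0 -1" --pt "0 0 0.06 0 -1" --pt "0 0 0.04 0 -1" --pt "0 0 0.012 0 -1" --pt "0 0 0.006 0 -1" --pt "0 0 0.004 0 -1" --pt "0 0 0 0 -1" --pt "0 0 0 0 -1"

```text
time_s: 10.72
eef_pos: [0.6458, -0.0183, 0.1993]
tool_rot: [3.14, 0.0, 1.517]
contact_force: [0.6, 0.3, -4.6]
finger_gap: 0.0253
grasp_force: 30.0
```

Emit:
move_arm --pt "0 0 0.003 0 -1" --pt "0 0 0.003 0 -1" --pt "0 0 0 0 -1" --pt "0 0 0 0 -1"

```text
time_s: 11.05
eef_pos: [0.6454, -0.0185, 0.1951]
tool_rot: [3.142, 0.0, 1.517]
contact_force: [-0.6, -0.6, -4.8]
finger_gap: 0.0253
grasp_force: 30.0
```

Emit:
move_arm --pt "0 0 0.003 0 -1" --pt "0 0 0 0 -1" --pt "0 0 0 0 -1"

```text
time_s: 11.3
eef_pos: [0.6455, -0.0185, 0.1942]
tool_rot: [3.141, 0.0, 1.517]
contact_force: [-3.4, 0.2, 4.9]
finger_gap: 0.025
grasp_force: 30.0
```

Emit:
move_arm --pt "0 0 0 0 1" --pt "0 0 0 0 1" --pt "0 0 0 0 1" --pt "0 0 0 0 1" --pt "0 0 0 0 1" --pt "0 0 0 0 1" --pt "0 0 -0.04 0 1" --pt "0 0 -0.07 0 1" --pt "0 0 -0.07 0 1" --pt "0 0 -0.06 0 1" --pt "0 0 0 0 1" --pt "0 0 0 0 1" --pt "0 0 0 0 1"

```text
time_s: 12.38
eef_pos: [0.6451, -0.0185, 0.3127]
tool_rot: [-3.141, -0.0, 1.517]
contact_force: [-0.1, 0.4, 0.5]
finger_gap: 0.0928
grasp_force: 0.0
```

```bash
python3 go.py .529 -.386 .026 .044
```

```text
t 12.38 pos [ 0.6451 -0.0185  0.3127] rpy [-3.141 -0.     1.517] q6 -0.05 gap 0.0928 F [-0.1  0.4  0.5]
turn 0.4689 rows 11.9 then shift [-0.2643  0.7242  0.2394] mm [-132.1  362.1  119.7] xy rows 9.3
```

Emit:
move_arm --pt "0 0 0 0.0391 1" --pt "0 0 0 0.0391 1" --pt "0 0 0 0.0391 1" --pt "0 0 0 0.0391 1" --pt "0 0 0 0.0391 1" --pt "0 0 0 0.0391 1" --pt "0 0 0 0.0391 1" --pt "0 0 0 0.0391 1" --pt "0 0 0 0.0391 1" --pt "0 0 0 0.0391 1" --pt "0 0 0 0.0391 1" --pt "0 0 0 0.0391 1" --pt "0 0 0 0 1"

```text
time_s: 13.47
eef_pos: [0.6451, -0.0185, 0.3116]
tool_rot: [-3.141, 0.003, 0.037]
contact_force: [0.5, 0.7, -0.7]
finger_gap: 0.0932
grasp_force: 0.0
```

Emit:
move_arm --pt "-0.024 0.0658 0 0 1" --pt "-0.024 0.0658 0 0 1" --pt "-0.024 0.0658 0 0 1" --pt "-0.024 0.0658 0 0 1" --pt "-0.024 0.0658 0 0 1" --pt "-0.024 0.0658 0 0 1" --pt "-0.024 0.0658 0 0 1" --pt "-0.024 0.0658 0 0 1" --pt "-0.024 0.0658 0 0 1" --pt "-0.024 0.0658 0 0 1" --pt "-0.024 0.0658 0 0 1" --pt "0 0 0.06 0 1" --pt "0 0 0 0 1" --pt "0 0 0 0 1" --pt "0 0 0 0 1"

```text
time_s: 14.72
eef_pos: [0.5295, -0.3849, 0.2836]
tool_rot: [-3.141, 0.001, 0.046]
contact_force: [1.0, 0.9, 0.7]
finger_gap: 0.093
grasp_force: 0.0
```

```bash
python3 go.py .529 -.386 .025 .044
cat > chk.py <<'E'
import sys
from fit import *
import fit as F
S=grab_frame("scene");T=grab_frame("top")
G=dict(dumbbell=(.5056,-.0113,.03,1.518,30,26),roller=(.6454,-.0187,.024,1.518,32,30),mat=(.5734,-.02,0,-.054,56,40))
for n in sys.argv[1:]:
    print(n,[np.round(mark_of(p,n)[0]["centre"],1).tolist()+np.round(onz(p,mark_of(p,n)[0]["centre"],.024)[:2],4).tolist() if mark_of(p,n) else None for p in (S,T)])
E
python3 chk.py roller; python3 - <<'E'
from h import *
S=grab_frame("scene");T=grab_frame("top")
cv2.imwrite("pics/a3.png",np.hstack([cv2.resize(S["color"][110:240,120:280],(492,400)),cv2.resize(T["color"][140:250,250:330],(291,400))]))
E
```

```text
t 14.72 pos [ 0.5295 -0.3849  0.2836] rpy [-3.141e+00  1.000e-03  4.600e-02] q6 0.83 gap 0.093 F [1.  0.9 0.7]
turn 0.0005 rows 0.0 then shift [-0.001   0.0021  0.1832] mm [-0.5  1.1 91.6] xy rows 0.0
roller [[206.4, 198.0, 0.6477, -0.0137], [286.8, 166.8, 0.645, -0.0123]]
```

View pics/a3.png

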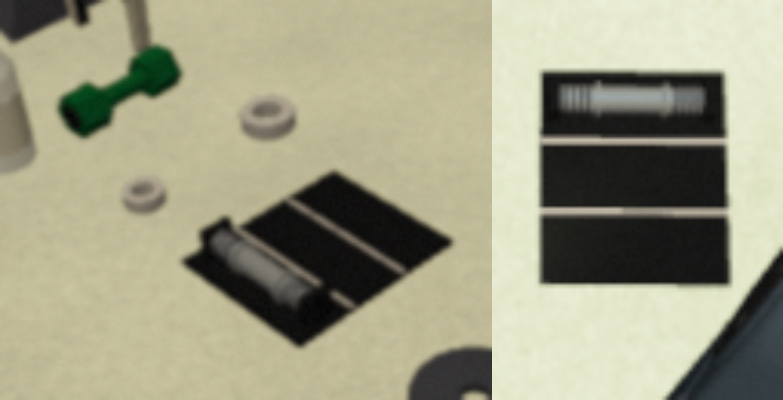

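Roller lies centred in the far lane (top crop ~632,98, parallax accounts for the offset). Fingers are above the dumbbell; going down.

Emit:
move_arm --pt "-0.001 0.002 0.06 0 1" --pt "0 0 0.06 0 1" --pt "0 0 0.04 0 1" --pt "0 0 0.02 0 1" --pt "0 0 0.0025 0 0" --pt "0 0 0 0 -1" --pt "0 0 0 0 -1" --pt "0 0 0 0 -1" --pt "0 0 0 0 -1" --pt "0 0 0 0 -1" --pt "0 0 0 0 -1" --pt "0 0 0 0 -1" --pt "0 0 0 0 -1" --pt "0 0 0 0 -1" --pt "0 0 0 0 -1" --pt "0 0 0 0 -1" --pt "0 0 0 0 -1"

```text
time_s: 16.63
eef_pos: [0.5286, -0.387, 0.1923]
tool_rot: [3.141, -0.0, 0.043]
contact_force: [-0.3, -2.6, -0.8]
finger_gap: 0.0253
grasp_force: 30.0
```

Emit:
move_arm --pt "0 0 -0.03 0 -1" --pt "0 0 -0.06 0 -1" --pt "0 0 -0.07 0 -1" --pt "0 0 -0.04 0 -1" --pt "0 0 0 -0.0391 -1" --pt "0 0 0 -0.0391 -1" --pt "0 0 0 -0.0391 -1" --pt "0 0 0 -0.0391 -1" --pt "0 0 0 -0.0391 -1" --pt "0 0 0 -0.0391 -1" --pt "0 0 0 -0.0391 -1" --pt "0 0 0 -0.0391 -1" --pt "0 0 0 -0.0391 -1" --pt "0 0 0 -0.0391 -1" --pt "0 0 0 -0.0391 -1" --pt "0 0 0 -0.0391 -1" --pt "0 0 0 0 -1" --pt "0 0 0 0 -1" --pt "0 0 0 0 -1"

```text
time_s: 18.22
eef_pos: [0.5285, -0.3865, 0.2923]
tool_rot: [-3.141, -0.001, 1.513]
contact_force: [0.0, -0.6, -6.5]
finger_gap: 0.0252
grasp_force: 30.0
```

```bash
python3 go.py .5056 -.0113 .031 1.518
```

```text
t 18.22 pos [ 0.5285 -0.3865  0.2923] rpy [-3.141e+00 -1.000e-03  1.513e+00] q6 -0.64 gap 0.0252 F [ 0.  -0.6 -6.5]
turn -0.0016 rows 0.0 then shift [ 0.747  -0.0853  0.1886] mm [373.5 -42.6  94.3] xy rows 9.1
```

Emit:
move_arm --pt "0.0747 -0.0085 0 -0.0016 -1" --pt "0.0747 -0.0085 0 0 -1" --pt "0.0747 -0.0085 0 0 -1" --pt "0.0747 -0.0085 0 0 -1" --pt "0.0747 -0.0085 0 0 -1" --pt "0.0747 -0.0085 0 0 -1" --pt "0.0747 -0.0085 0 0 -1" --pt "0.0747 -0.0085 0 0 -1" --pt "0.0747 -0.0085 0 0 -1" --pt "0.0747 -0.0085 0 0 -1" --pt "0 0 0 0 -1" --pt "0 0 0.05 0 -1" --pt "0 0 0.06 0 -1" --pt "0 0 0.04 0 -1" --pt "0 0 0.02 0 -1" --pt "0 0 0.01 0 -1" --pt "0 0 0 0 -1" --pt "0 0 0 0 -1" --pt "0 0 0 0 -1"

```text
time_s: 19.8
eef_pos: [0.505, -0.0117, 0.2034]
tool_rot: [3.14, 0.0, 1.521]
contact_force: [1.4, -0.1, -6.5]
finger_gap: 0.0253
grasp_force: 30.0
```

```bash
python3 go.py .5056 -.0113 .031 1.518
```

```text
t 19.8 pos [ 0.505  -0.0117  0.2034] rpy [3.14  0.    1.521] q6 -0.07 gap 0.0253 F [ 1.4 -0.1 -6.5]
turn 0.0011 rows 0.0 then shift [0.0009 0.0011 0.0108] mm [0.4 0.6 5.4] xy rows 0.0
```

Emit:
move_arm --pt "0 0 0.005 0 -1" --pt "0 0 0.003 0 -1" --pt "0 0 0.002 0 -1" --pt "0 0 0 0 -1" --pt "0 0 0 0 -1"

```text
time_s: 20.22
eef_pos: [0.5048, -0.0116, 0.1982]
tool_rot: [3.141, 0.0, 1.522]
contact_force: [-3.0, 0.2, 7.8]
finger_gap: 0.0253
grasp_force: 30.0
```

Contact. Release, lift, then go for the big ring.

Emit:
move_arm --pt "0 0 0 0 1" --pt "0 0 0 0 1" --pt "0 0 0 0 1" --pt "0 0 0 0 1" --pt "0 0 0 0 1" --pt "0 0 0 0 1" --pt "0 0 -0.04 0 1" --pt "0 0 -0.07 0 1" --pt "0 0 -0.07 0 1" --pt "0 0 -0.02 0 1" --pt "0 0 0 0 1" --pt "0 0 0 0 1" --pt "0 0 0 0 1"

```text
time_s: 21.3
eef_pos: [0.5041, -0.0116, 0.2958]
tool_rot: [-3.139, -0.0, 1.522]
contact_force: [-0.3, 0.2, 0.3]
finger_gap: 0.093
grasp_force: 0.0
```

```bash
python3 go.py .447 -.2225 .022 1.518
```

```text
t 21.3 pos [ 0.5041 -0.0116  0.2958] rpy [-3.139 -0.     1.522] q6 -0.07 gap 0.093 F [-0.3  0.2  0.3]
turn 0.0013 rows 0.0 then shift [-0.4273 -0.0918  0.2137] mm [-213.7  -45.9  106.8] xy rows 5.3
```

Emit:
move_arm --pt "-0.0712 -0.0153 0 0 1" --pt "-0.0712 -0.0153 0 0 1" --pt "-0.0712 -0.0153 0 0 1" --pt "-0.0712 -0.0153 0 0 1" --pt "-0.0712 -0.0153 0 0 1" --pt "-0.0712 -0.0153 0 0 1" --pt "0 0 0.06 0 1" --pt "0 0 0.05 0 1" --pt "0 0 0 0 1" --pt "0 0 0 0 1" --pt "0 0 0 0 1"

```text
time_s: 22.22
eef_pos: [0.4486, -0.2225, 0.2425]
tool_rot: [-3.141, -0.0, 1.523]
contact_force: [-0.3, 0.1, 0.2]
finger_gap: 0.0929
grasp_force: 0.0
```

```bash
python3 go.py .447 -.2225 .022 1.522; python3 - <<'E'
from h import *
S=grab_frame("scene");T=grab_frame("top")
cv2.imwrite("pics/a4.png",np.hstack([cv2.resize(S["color"][110:210,150:270],(480,400)),cv2.resize(T["color"][140:250,250:330],(291,400))]))
E
```

```text
t 22.22 pos [ 0.4486 -0.2225  0.2425] rpy [-3.141 -0.     1.523] q6 -0.51 gap 0.0929 F [-0.3  0.1  0.2]
turn 0.0002 rows 0.0 then shift [-1.00e-04 -3.10e-03  1.07e-01] mm [-0.1 -1.5 53.5] xy rows 0.0
```

View pics/a4.png

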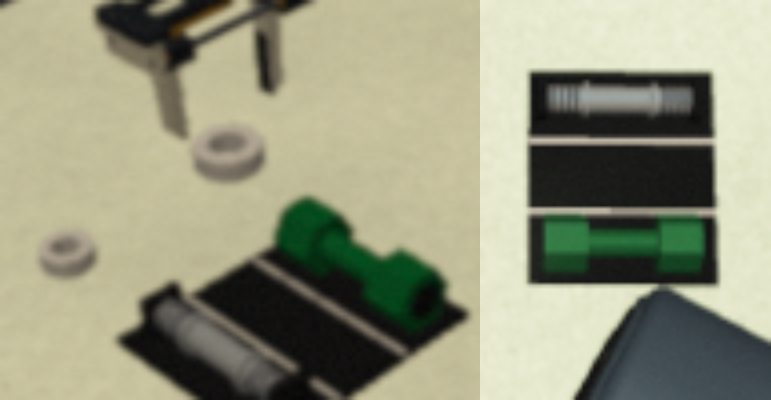

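Dumbbell sits centred in the near lane (top crop ~622,244), fingers straddle the big ring. Descend and grip.

Emit:
move_arm --pt "0 -0.003 0.05 0 1" --pt "0 0 0.04 0 1" --pt "0 0 0.017 0 1" --pt "0 0 0 0 1" --pt "0 0 0 0 0.5" --pt "0 0 0 0 -1" --pt "0 0 0 0 -1" --pt "0 0 0 0 -1" --pt "0 0 0 0 -1" --pt "0 0 0 0 -1" --pt "0 0 0 0 -1" --pt "0 0 0 0 -1" --pt "0 0 0 0 -1" --pt "0 0 0 0 -1"

```text
time_s: 23.48
eef_pos: [0.4469, -0.2227, 0.1893]
tool_rot: [3.141, 0.0, 1.522]
contact_force: [-0.9, 1.8, 6.0]
finger_gap: 0.0627
grasp_force: 29.8
```

Emit:
move_arm --pt "0 0 -0.03 0 -1" --pt "0 0 -0.06 0 -1" --pt "0 0 -0.07 0 -1" --pt "0 0 -0.06 0 -1" --pt "0 0 0 0 -1" --pt "0 0 0 0 -1" --pt "0 0 0 0 -1"

```text
time_s: 24.07
eef_pos: [0.4465, -0.2224, 0.298]
tool_rot: [-3.141, -0.0, 1.522]
contact_force: [-0.5, 0.0, -1.1]
finger_gap: 0.0627
grasp_force: 29.8
```

```bash
python3 go.py .632 .238 .037 1.522
```

```text
t 24.07 pos [ 0.4465 -0.2224  0.298 ] rpy [-3.141 -0.     1.522] q6 -0.51 gap 0.0627 F [-0.5  0.  -1.1]
turn -0.0 rows 0.0 then shift [0.9379 0.3257 0.1881] mm [468.9 162.9  94. ] xy rows 12.0
```

Emit:
move_arm --pt "0.067 0.0233 0 0 -1" --pt "0.067 0.0233 0 0 -1" --pt "0.067 0.0233 0 0 -1" --pt "0.067 0.0233 0 0 -1" --pt "0.067 0.0233 0 0 -1" --pt "0.067 0.0233 0 0 -1" --pt "0.067 0.0233 0 0 -1" --pt "0.067 0.0233 0 0 -1" --pt "0.067 0.0233 0 0 -1" --pt "0.067 0.0233 0 0 -1" --pt "0.067 0.0233 0 0 -1" --pt "0.067 0.0233 0 0 -1" --pt "0.067 0.0233 0 0 -1" --pt "0.067 0.0228 0 0 -1" --pt "0 0 0.07 0 -1" --pt "0 0 0.05 0 -1" --pt "0 0 0 0 -1" --pt "0 0 0 0 -1" --pt "0 0 0 0 -1"

```text
time_s: 25.65
eef_pos: [0.6326, 0.2377, 0.2393]
tool_rot: [3.141, -0.0, 1.522]
contact_force: [-0.1, -0.3, 0.0]
finger_gap: 0.0626
grasp_force: 29.8
```

```bash
python3 go.py .632 .238 .036 1.522; python3 - <<'E'
from h import *
S=grab_frame("scene");T=grab_frame("top")
for n,p in(("S",S),("T",T)): print(n,[[ (np.round(o["centre"],1).tolist(),round(o["confidence"],2)) for o in mark_of(p,k)[:2]] for k in("big_ring","plate")],proj(p,[.632,.238,.014]))
cv2.imwrite("pics/a5.png",np.hstack([cv2.resize(S["color"][190:270,230:330],(500,400)),cv2.resize(T["color"][140:240,180:250],(280,400))]))
E
```

```text
t 25.65 pos [0.6326 0.2377 0.2393] rpy [ 3.141 -0.     1.522] q6 0.34 gap 0.0626 F [-0.1 -0.3  0. ]
turn -0.0001 rows 0.0 then shift [ 0.0006 -0.0012  0.0726] mm [ 0.3 -0.6 36.3] xy rows 0.0
S [[([273.7, 225.2], 0.63), ([274.2, 241.4], 0.35)], [([273.0, 241.8], 0.83)]] [274.78370469 236.62979693]
T [[], []] [215.59173143 174.17002555]
```

View pics/a5.png

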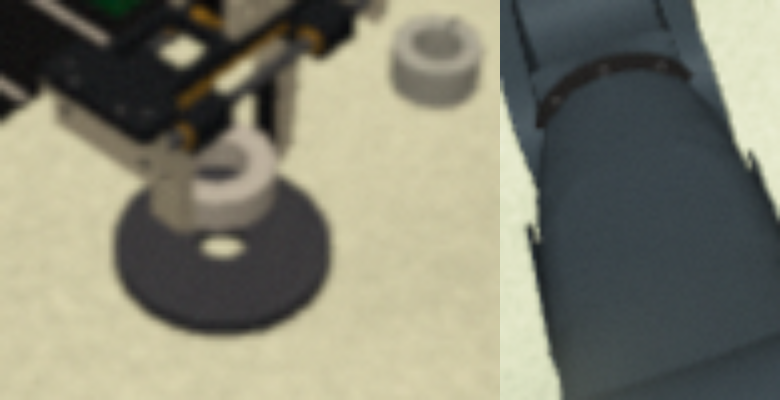

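```bash
python3 - <<'E'
from h import *
S=grab_frame("scene")
for X in([.632,.238,.014],[.642,.238,.014],[.632,.248,.014],[.634,.237,.014],[.6326,.2377,.050],[.6326,.2377,.072],[.6326,.2377,0]):print(X,proj(S,X).round(1))
E
python3 - <<'E'
import sys;sys.path.insert(0,".")
from fit import *
S=grab_frame("scene")
# hole rims + top ellipse by edges: report bright hole centroid and dark-disc extents
g=cv2.cvtColor(S["color"],cv2.COLOR_BGR2GRAY).astype(float)[225:265,245:305]
h=np.clip(g[8:20,20:40]-90,0,None);ys,xs=np.mgrid[8:20,20:40];print("hole",(h*xs).sum()/h.sum()+245,(h*ys).sum()/h.sum()+225,g[10:18,24:36].round().astype(int).tolist()[4])
E
```

```text
[0.632, 0.238, 0.014] [274.8 236.6]
[0.642, 0.238, 0.014] [272.4 238.7]
[0.632, 0.248, 0.014] [277.6 238.4]
[0.634, 0.237, 0.014] [274.  236.9]
[0.6326, 0.2377, 0.05] [274.6 227.3]
[0.6326, 0.2377, 0.072] [274.7 221.3]
[0.6326, 0.2377, 0] [274.5 240.3]
hole 273.39384615384614 237.39897435897436 [68, 117, 171, 196, 200, 201, 200, 192, 167, 126, 78, 61]
```

Emit:
move_arm --pt "0 0 0.04 0 -1" --pt "0 0 0.02 0 -1" --pt "0 0 0.006 0 -1" --pt "0 0 0.003 0 -1" --pt "0 0 0 0 -1" --pt "0 0 0 0 -1" --pt "0 0 0 0 -1"

```text
time_s: 26.63
eef_pos: [0.6325, 0.2379, 0.2049]
tool_rot: [3.141, -0.0, 1.522]
contact_force: [0.1, -0.1, 0.0]
finger_gap: 0.0628
grasp_force: 29.8
```

Emit:
move_arm --pt "0 0 0.002 0 -1" --pt "0 0 0.002 0 -1" --pt "0 0 0 0 -1" --pt "0 0 0 0 -1"

```text
time_s: 26.97
eef_pos: [0.6325, 0.2379, 0.2033]
tool_rot: [3.141, -0.0, 1.522]
contact_force: [-2.4, -0.1, 5.9]
finger_gap: 0.0627
grasp_force: 29.7
```

Contact; release, lift, head to the small ring.

Emit:
move_arm --pt "0 0 0 0 1" --pt "0 0 0 0 1" --pt "0 0 0 0 1" --pt "0 0 0 0 1" --pt "0 0 -0.04 0 1" --pt "0 0 -0.07 0 1" --pt "0 0 -0.07 0 1" --pt "0 0 0 0 1" --pt "0 0 0 0 1" --pt "0 0 0 0 1"

```text
time_s: 27.8
eef_pos: [0.6321, 0.2378, 0.2915]
tool_rot: [-3.141, 0.0, 1.522]
contact_force: [-0.5, 0.0, 0.4]
finger_gap: 0.0934
grasp_force: 0.0
```

```bash
python3 go.py .632 -.2195 .022 1.522
```

```text
t 27.8 pos [0.6321 0.2378 0.2915] rpy [-3.141  0.     1.522] q6 0.34 gap 0.0934 F [-0.5  0.   0.4]
turn -0.0 rows 0.0 then shift [-0.9135  0.0445  0.2051] mm [-456.7   22.3  102.5] xy rows 11.0
```

Emit:
move_arm --pt "-0.0761 0.0037 0 0 1" --pt "-0.0761 0.0037 0 0 1" --pt "-0.0761 0.0037 0 0 1" --pt "-0.0761 0.0037 0 0 1" --pt "-0.0761 0.0037 0 0 1" --pt "-0.0761 0.0037 0 0 1" --pt "-0.0761 0.0037 0 0 1" --pt "-0.0761 0.0037 0 0 1" --pt "-0.0761 0.0037 0 0 1" --pt "-0.0761 0.0037 0 0 1" --pt "-0.0761 0.0037 0 0 1" --pt "-0.0761 0.0037 0 0 1" --pt "0 0 0.06 0 1" --pt "0 0 0.04 0 1" --pt "0 0 0 0 1" --pt "0 0 0 0 1" --pt "0 0 0 0 1"

```text
time_s: 29.22
eef_pos: [0.6325, -0.219, 0.2427]
tool_rot: [3.141, 0.0, 1.523]
contact_force: [0.7, -0.5, 0.8]
finger_gap: 0.0932
grasp_force: 0.0
```

```bash
python3 go.py .632 -.2195 .022 1.522; python3 - <<'E'
from fit import *
import fit as F
S=grab_frame("scene");T=grab_frame("top")
# big ring on plate: bright annulus vs dark plate
for n,p in(("S",S),("T",T)):
    g=cv2.cvtColor(p["color"],cv2.COLOR_BGR2GRAY)
    c=proj(p,[.632,.238,.036]);x0,y0=int(c[0])-20,int(c[1])-20
    cr=cv2.resize(g[y0:y0+40,x0:x0+40],None,fx=8,fy=8,interpolation=cv2.INTER_LINEAR)
    m=(cr>110).astype(np.uint8); nn,l,st,ce=cv2.connectedComponentsWithStats(m)
    k=l[int((c[1]-y0+.5)*8)-0,:]
    for i in range(1,nn):
        if 2000<st[i,4]<60000: 
            cn=max(cv2.findContours((l==i).astype(np.uint8),cv2.RETR_EXTERNAL,2)[0],key=cv2.contourArea)
            M=cv2.moments(cv2.convexHull(cn));q=np.array([M["m10"],M["m01"]])/M["m00"]
            px=(q+.5)/8-.5+[x0,y0]; print(n,st[i].tolist(),px.round(2),"at z=.025",onz(p,px,.025).round(4))
T2=[(T,proj(T,[.631,.238,.01]),26)]
print("plate T",fit("plate",T2,[.631,.238,0,0],False,0))
cv2.imwrite("pics/a6.png",np.hstack([cv2.resize(S["color"][200:270,240:310],(390,390)),cv2.resize(T["color"][145:205,185:245],(390,390))]))
E
```

```text
t 29.22 pos [ 0.6325 -0.219   0.2427] rpy [3.141 0.    1.523] q6 -0.35 gap 0.0932 F [ 0.7 -0.5  0.8]
turn 0.0002 rows 0.0 then shift [-0.0011 -0.0009  0.1074] mm [-0.6 -0.5 53.7] xy rows 0.0
T [0, 0, 320, 320, 49149] [213.5 171.5] at z=.025 [0.6389 0.244  0.025 ]
T [100, 94, 156, 154, 17013] [215.79 172.86] at z=.025 [0.6337 0.2361 0.025 ]
plate T (array([0.63018136, 0.23860682, 0.0043943 , 0.12470771]), np.float64(0.026740064080714387))
```

View pics/a6.png

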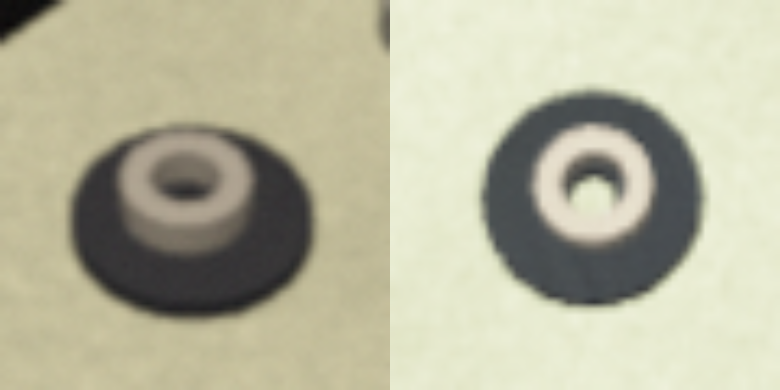

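Big ring sits centred on the plate (top crop ~594,183; the offset equals its parallax). Take the small ring.

Emit:
move_arm --pt "-0.001 -0.001 0.05 0 1" --pt "0 0 0.04 0 1" --pt "0 0 0.017 0 1" --pt "0 0 0 0 1" --pt "0 0 0 0 0.2" --pt "0 0 0 0 -1" --pt "0 0 0 0 -1" --pt "0 0 0 0 -1" --pt "0 0 0 0 -1" --pt "0 0 0 0 -1" --pt "0 0 0 0 -1" --pt "0 0 0 0 -1" --pt "0 0 0 0 -1" --pt "0 0 0 0 -1" --pt "0 0 0 0 -1"

```text
time_s: 30.57
eef_pos: [0.6317, -0.2198, 0.1888]
tool_rot: [3.142, 0.0, 1.522]
contact_force: [-0.9, -0.0, 1.8]
finger_gap: 0.0454
grasp_force: 29.5
```

Emit:
move_arm --pt "0 0 -0.04 0 -1" --pt "0 0 -0.07 0 -1" --pt "0 0 -0.07 0 -1" --pt "0 0 -0.04 0 -1" --pt "0.0761 -0.0037 0 0 -1" --pt "0.0761 -0.0037 0 0 -1" --pt "0.0761 -0.0037 0 0 -1" --pt "0.0761 -0.0037 0 0 -1" --pt "0.0761 -0.0037 0 0 -1" --pt "0.0761 -0.0037 0 0 -1" --pt "0.0761 -0.0037 0 0 -1" --pt "0.0761 -0.0037 0 0 -1" --pt "0.0761 -0.0037 0 0 -1" --pt "0.0761 -0.0037 0 0 -1" --pt "0.0761 -0.0037 0 0 -1" --pt "0.0761 -0.0037 0 0 -1" --pt "0 0 0 0 -1" --pt "0 0 0 0 -1" --pt "0 0 0 0 -1"

```text
time_s: 32.15
eef_pos: [0.6317, 0.2371, 0.2984]
tool_rot: [-3.141, 0.0, 1.522]
contact_force: [0.4, 0.3, -0.8]
finger_gap: 0.0451
grasp_force: 29.5
```

```bash
python3 go.py .6325 .2379 .058 1.522
```

```text
t 32.15 pos [0.6317 0.2371 0.2984] rpy [-3.141  0.     1.522] q6 0.34 gap 0.0451 F [ 0.4  0.3 -0.8]
turn 0.0001 rows 0.0 then shift [0.0018 0.0015 0.1469] mm [ 0.9  0.8 73.4] xy rows 0.0
```

Emit:
move_arm --pt "0.0018 0.0015 0.05 0 -1" --pt "0 0 0.05 0 -1" --pt "0 0 0.03 0 -1" --pt "0 0 0.011 0 -1" --pt "0 0 0 0 -1" --pt "0 0 0 0 -1" --pt "0 0 0.002 0 -1" --pt "0 0 0 0 -1" --pt "0 0 0 0 -1"

```text
time_s: 32.9
eef_pos: [0.6328, 0.2383, 0.2282]
tool_rot: [3.14, -0.0, 1.522]
contact_force: [-0.1, -0.7, -1.0]
finger_gap: 0.0456
grasp_force: 29.5
```

Emit:
move_arm --pt "0 0 0.002 0 -1" --pt "0 0 0.002 0 -1" --pt "0 0 0 0 -1" --pt "0 0 0 0 -1"

```text
time_s: 33.23
eef_pos: [0.6325, 0.2383, 0.2252]
tool_rot: [-3.141, 0.0, 1.522]
contact_force: [-0.5, -0.6, -0.7]
finger_gap: 0.0456
grasp_force: 29.5
```

Emit:
move_arm --pt "0 0 0.002 0 -1" --pt "0 0 0 0 -1" --pt "0 0 0 0 -1"

```text
time_s: 33.48
eef_pos: [0.6326, 0.2383, 0.2248]
tool_rot: [3.141, -0.0, 1.522]
contact_force: [-2.4, -0.9, 5.0]
finger_gap: 0.0451
grasp_force: 29.6
```

Emit:
move_arm --pt "0 0 0 0 1" --pt "0 0 0 0 1" --pt "0 0 0 0 1" --pt "0 0 0 0 1" --pt "0 0 0 0 1" --pt "0 0 -0.04 0 1" --pt "0 0 -0.07 0 1" --pt "0 0 -0.04 0 1" --pt "0 0 0 0 1" --pt "0 0 0 0 1" --pt "0 0 0 0 1"

```text
time_s: 34.4
eef_pos: [0.6323, 0.2381, 0.2982]
tool_rot: [-3.14, 0.001, 1.522]
contact_force: [-0.6, 0.0, -0.3]
finger_gap: 0.0927
grasp_force: 0.0
```

```bash
python3 go.py .4395 .243 .024 3.0886 e
```

```text
t 34.4 pos [0.6323 0.2381 0.2982] rpy [-3.140e+00  1.000e-03  1.522e+00] q6 0.34 gap 0.0927 F [-0.6  0.  -0.3]
turn -0.4987 rows 12.6 then shift [ 0.3855 -0.0107  0.2144] mm [192.8  -5.4 107.2] xy rows 4.6
```

Emit:
move_arm --pt "0 0 0 -0.0384 1" --pt "0 0 0 -0.0384 1" --pt "0 0 0 -0.0384 1" --pt "0 0 0 -0.0384 1" --pt "0 0 0 -0.0384 1" --pt "0 0 0 -0.0384 1" --pt "0 0 0 -0.0384 1" --pt "0 0 0 -0.0384 1" --pt "0 0 0 -0.0384 1" --pt "0 0 0 -0.0384 1" --pt "0 0 0 -0.0384 1" --pt "0 0 0 -0.0384 1" --pt "0 0 0 -0.0384 1" --pt "0 0 0 0 1" --pt "0.077 -0.0021 0 0 1" --pt "0.077 -0.0021 0 0 1" --pt "0.077 -0.0021 0 0 1" --pt "0.077 -0.0021 0 0 1" --pt "0.077 -0.0021 0 0 1" --pt "0 0 0 0 1"

```text
time_s: 36.07
eef_pos: [0.4343, 0.2424, 0.2976]
tool_rot: [-3.139, -0.007, 3.087]
contact_force: [1.0, -0.7, 0.5]
finger_gap: 0.0931
grasp_force: 0.0
```

Emit:
move_arm --pt "0 0 0.06 0 1" --pt "0 0 0.05 0 1" --pt "0 0 0 0 1" --pt "0 0 0 0 1" --pt "0 0 0 0 1"

```text
time_s: 36.48
eef_pos: [0.4405, 0.243, 0.2449]
tool_rot: [3.142, 0.0, 3.089]
contact_force: [0.6, -0.4, 0.8]
finger_gap: 0.093
grasp_force: 0.0
```

```bash
python3 go.py .4395 .243 .024 3.0886 e;python3 - <<'E'
from h import *
S=grab_frame("scene");T=grab_frame("top")
cv2.imwrite("pics/a7.png",np.hstack([cv2.resize(S["color"][170:270,240:340],(390,390)),cv2.resize(T["color"][145:205,185:245],(390,390))]))
E
```

```text
t 36.48 pos [0.4405 0.243  0.2449] rpy [3.142 0.    3.089] q6 -1.11 gap 0.093 F [ 0.6 -0.4  0.8]
turn -0.0 rows 0.0 then shift [ 2.000e-03 -1.000e-04  1.078e-01] mm [ 1.  -0.  53.9] xy rows 0.0
```

View pics/a7.png

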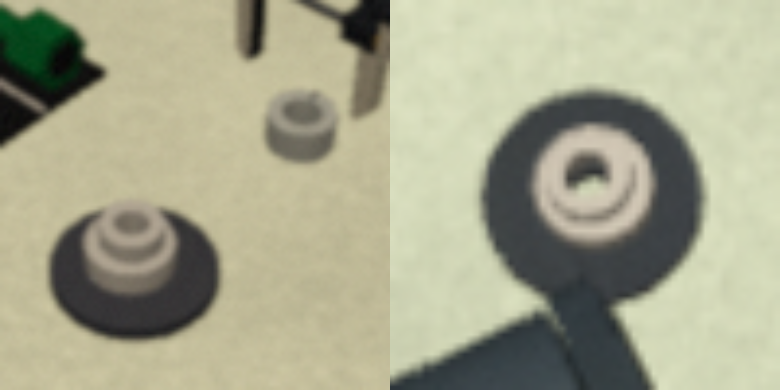

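Small ring sits on the big ring, about 3 mm off at most (top crop hole ~587,172); collar is between the fingers. Grip it.

Emit:
move_arm --pt "0.001 0 0.05 0 1" --pt "0 0 0.04 0 1" --pt "0 0 0.017 0 1" --pt "0 0 0 0 1" --pt "0 0 0 0 0.3" --pt "0 0 0 0 -1" --pt "0 0 0 0 -1" --pt "0 0 0 0 -1" --pt "0 0 0 0 -1" --pt "0 0 0 0 -1" --pt "0 0 0 0 -1" --pt "0 0 0 0 -1" --pt "0 0 0 0 -1" --pt "0 0 0 0 -1"

```text
time_s: 37.75
eef_pos: [0.4396, 0.2429, 0.191]
tool_rot: [3.142, 0.0, 3.09]
contact_force: [-0.5, -1.0, 4.1]
finger_gap: 0.0533
grasp_force: 30.0
```

Emit:
move_arm --pt "0 0 -0.04 0 -1" --pt "0 0 -0.07 0 -1" --pt "0 0 -0.07 0 -1" --pt "0 0 -0.04 0 -1" --pt "0 0 0 0 -1" --pt "0 0 0 0 -1" --pt "0 0 0 0 -1"

```text
time_s: 38.33
eef_pos: [0.4392, 0.2428, 0.2995]
tool_rot: [-3.141, -0.002, 3.09]
contact_force: [0.3, -0.8, -1.8]
finger_gap: 0.0533
grasp_force: 30.0
```

```bash
python3 go.py .5755 -.015 .030 3.0886 e
```

```text
t 38.33 pos [0.4392 0.2428 0.2995] rpy [-3.141e+00 -2.000e-03  3.090e+00] q6 -1.11 gap 0.0533 F [ 0.3 -0.8 -1.8]
turn 0.0005 rows 0.0 then shift [-0.2996 -0.5003  0.2051] mm [-149.8 -250.2  102.5] xy rows 7.0
```

Emit:
move_arm --pt "-0.0374 -0.0625 0 0 -1" --pt "-0.0374 -0.0625 0 0 -1" --pt "-0.0374 -0.0625 0 0 -1" --pt "-0.0374 -0.0625 0 0 -1" --pt "-0.0374 -0.0625 0 0 -1" --pt "-0.0374 -0.0625 0 0 -1" --pt "-0.0374 -0.0625 0 0 -1" --pt "-0.0374 -0.0625 0 0 -1" --pt "0 0 0 0 -1" --pt "0 0 0 0 -1" --pt "0 0 0.05 0 -1" --pt "0 0 0.05 0 -1" --pt "0 0 0.05 0 -1" --pt "0 0 0.03 0 -1" --pt "0 0 0.015 0 -1" --pt "0 0 0 0 -1" --pt "0 0 0 0 -1" --pt "0 0 0 0 -1"

```text
time_s: 39.83
eef_pos: [0.5764, -0.0141, 0.2041]
tool_rot: [-3.142, 0.001, 3.091]
contact_force: [0.2, -0.9, -1.0]
finger_gap: 0.0532
grasp_force: 30.0
```

```bash
python3 go.py .5755 -.015 .030 3.0886 e
```

```text
t 39.83 pos [ 0.5764 -0.0141  0.2041] rpy [-3.142e+00  1.000e-03  3.091e+00] q6 -1.63 gap 0.0532 F [ 0.2 -0.9 -1. ]
turn 0.0007 rows 0.0 then shift [ 0.0016 -0.0019  0.0142] mm [ 0.8 -0.9  7.1] xy rows 0.0
```

Emit:
move_arm --pt "0.0016 -0.0019 0.006 0 -1" --pt "0 0 0.004 0 -1" --pt "0 0 0.002 0 -1" --pt "0 0 0 0 -1" --pt "0 0 0 0 -1" --pt "0 0 0.0015 0 -1" --pt "0 0 0 0 -1" --pt "0 0 0 0 -1"

```text
time_s: 40.5
eef_pos: [0.5754, -0.0154, 0.197]
tool_rot: [-3.142, 0.0, 3.09]
contact_force: [-3.3, -0.5, 6.6]
finger_gap: 0.0532
grasp_force: 30.0
```

Contact. Open, lift, and back away to the near side for a final look.

Emit:
move_arm --pt "0 0 0 0 1" --pt "0 0 0 0 1" --pt "0 0 0 0 1" --pt "0 0 0 0 1" --pt "0 0 0 0 1" --pt "0 0 -0.04 0 1" --pt "0 0 -0.07 0 1" --pt "0 0 -0.07 0 1" --pt "0 0 -0.07 0 1" --pt "0 0 0 0 1" --pt "0.03 -0.065 0 0 1" --pt "0.03 -0.065 0 0 1" --pt "0.03 -0.065 0 0 1" --pt "0.03 -0.065 0 0 1" --pt "0.03 -0.065 0 0 1" --pt "0.03 -0.065 0 0 1" --pt "0.03 -0.065 0 0 1" --pt "0 0 0 0 1" --pt "0 0 0 0 1"

```text
time_s: 42.08
eef_pos: [0.4581, -0.2383, 0.3212]
tool_rot: [3.141, -0.0, 3.087]
contact_force: [0.2, 0.4, -0.2]
finger_gap: 0.0933
grasp_force: 0.0
```

```bash
python3 - <<'E'
from h import *
S=grab_frame("scene");T=grab_frame("top")
for n in("kettlebell","bottle","collar"):print(n,[np.round(mark_of(p,n)[0]["centre"],1).tolist() if mark_of(p,n) else None for p in(S,T)])
cv2.imwrite("pics/a8.png",np.hstack([cv2.resize(S["color"][140:270,150:310],(492,400)),cv2.resize(T["color"][140:240,185:330][:,65:],(308,400))]))
E
```

```text
kettlebell [[443.8, 260.4], [106.5, 245.7]]
bottle [[125.7, 159.9], [398.4, 156.4]]
collar [[223.8, 190.4], [291.3, 190.3]]
```

View pics/a8.png

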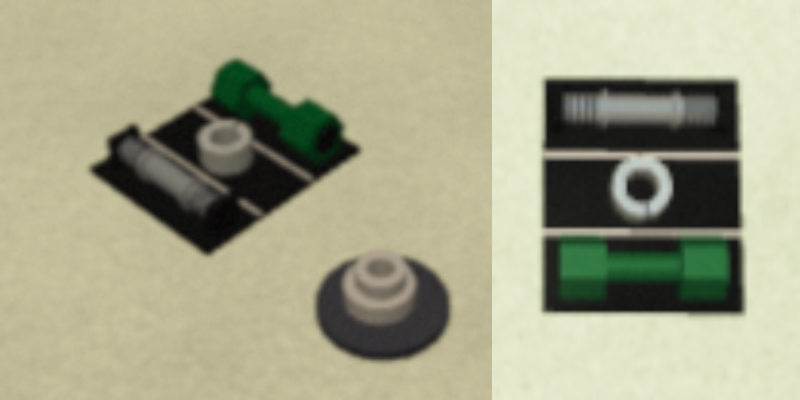

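Roller, collar and dumbbell sit centred in their lanes (top crop ~640,108 / 642,187 / 643,268), and both rings are stacked on the plate. The kettlebell and bottle haven't moved.

```bash
python3 -c "
from plant import *
print(sign_off())"
```

```text
the job is handed in; nothing more can be done
None
```

I handed the job in at about 42 s of the 128 s allowed. In the last pictures the dumbbell, collar and roller were centred in their lanes, both rings were stacked on the plate, and the kettlebell and bottle were where they started; `sign_off` returned no verdict.

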